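# Settle the reference plate on the reader's kinematic stage

### The arm

A 6-joint arm with a two-finger parallel gripper is mounted at the origin on a cart in front of the work surface, level with it; the furniture and walls round the work are solid. World frame = base frame: x ahead of the robot, y to its left, z up, the work surface at z = 0. Lengths are in m, angles in rad, forces in N, time in s.
With the tool pointing down it reaches from about 0.225 to 0.875 m from the base axis. Payload 3.4 kg.
Tool frame: the origin (TCP) lies at the very end of the fingers, on their centre line; the grasp point (between the pads) lies 19 mm behind it; z points along the fingers, y is the direction in which the jaws open and shut (so a half turn about z gives the same grasp; the last joint's range is limited). The gripper opens to 85 mm and grips with 20 to 120 N. Pads are 22 mm wide; open, the fingers measure 114 mm over their backs; the gripper's body (76 mm by 85 mm) begins 54 mm behind the grasp point. The pads swing forward as they close: fully open they stand 13 mm farther back than shut.
Start: joints at [-1.343, 0.276, 1.505, -0, 1.361, -0.121], TCP at [0.197, -0.54, 0.231] pointing down, gripper open.
Joint ranges: [-2.89, 2.89], [-0.75, 2.08], [0.22, 2.7], [-1.18, 4.32], [0.11, 2.71], [-2.7, 2.7]. Speed limits (rad/s): [2.57, 2.57, 3.14, 3.14, 3.14, 3.14].

### API

Orientations are given as a unit quaternion [w, x, y, z].
In Python, from rig import telemetry, cams, sign_off, spotter gives the robot as it stands.
- The arm moves only by the tool servo_tool, never from a script. Its argument "steps" is a list of rows, each a list of 6 numbers: the shift along the tool's x, y, z in mm, then the turn, a rotation vector about the tool's x, y, z in degrees. In form: [[x, y, z, ax, ay, az], ...]. A call has 1 to 8 rows; each row is the pose to reach, as a shift and turn from the pose commanded when the call began, along the tool's axes at that moment; what a row does not reach only later rows make up. A row lasts 1/10 s, in which the tool goes at most 50 mm and 8.59 degrees, less where a joint would pass 70% of its speed; a pose out of reach is approached as far as the arm can. A call with a gripper value outside its range is refused whole. "hand" is the closure in counts, from 0 (fully open) to 255 (shut), set as the call begins (left out, the last holds). The fingers move at their own pace and stop on an object; "grip_force" is the grip in N (left out, the last holds). Time passes only in rows, so rows that repeat a pose let the fingers close. It gives the time, the measured TCP pose, the force and the opening at its end, in the units of the state.
- telemetry.get_state(): the state, without advancing time (a new reading comes with each control period).
- cams.get_image(name): name is "side" or "top"; returns (picture, depth): 480x640x3 uint8, red, green, blue; 480x640 float32, m along the optical axis (not along the pixel's ray), 0 where there is no reading.
- cams.camera_model(name): a dict with "camera_matrix" (3x3 intrinsics, pixels), "D" ([k1, k2, p1, p2, k3] as OpenCV has them; the pictures are not rectified), "origin" and "rotation" of the camera in the world. Camera axes: x right, y up, looking along -z (the intrinsics and any distortion apply to the point x, -y, -z); pixel columns grow to the right and rows downward; lengths in m; the calibration is good to about 2 mm. A picture is of the moment at which its call begins. camera_model takes no time and is no camera call.
- sign_off(): hands the job in, once; it reports no verdict.
Trained networks look in the newest picture that a camera, given by its name, has taken for a name from the list of things; names that differ only in an ending like _2 or _b are one class to them, and where a whole thing is asked for, a point or a joint stands for the part that bears it (a point fixed in the world has none). Each returns a list of dicts, best first, with "conf" (0 to 1); they miss things now and then, are a little off and sometimes report something else, mostly with a low value. They report only what shows in the picture. A call takes as long as a camera call. They do not tell look-alikes from the thing itself.
- spotter.outline_of(query, camera): "region" (480x640 bool, what is visible of it) and "rect" ([left, top, width, height] in pixels, round what is visible of it).
The state is a dict: "clock": time; "qpos": joint angles; "qd": joint speeds; "effort": joint torques, N m; "position": TCP position; "ee_rot": TCP orientation; "contact_force": force on the tool from outside, world axes, zero at the start; "moment": the same for the moment, N m; "width": finger opening in m.
Only numpy, scipy, OpenCV 4.12 (cv2) and the standard library are available. Lean on these libraries where they do the work, as an engineer would, in place of code of your own. Each camera call takes 0.05 s, during which the arm holds its last target.

### The job

Pick up the three-footed reference plate by its upright grip bar, set it down by hand on the slide-reader stage and, keeping only light contact (never more than 25 N), slide it along the stage until its ball feet drop into the cone, the groove and the flat seat. Let go with all three feet fully home; do not drop it, do not tip it over and leave the two jars and the small carton alone.

Things in the scene. Friction and masses are not known exactly. Their poses are not given: they have to be found in the camera images.
- stage_base: Grey base of the reader stage, 178 x 116 mm, clamped down. Origin: centre of its underside, on the table; z up; x along the travel of the aluminium stage top (126 x 100 mm) that it carries. The top is locked anywhere from -16 to +16 mm along x from its middle setting: not measured, find it by feel or by looking. It has no play in y or yaw and holds against far more than 25 N.
- top_mid (a point): Point fixed to the base, 36 mm above its origin, level with the stage top's upper face; base's axes. With the top in its middle setting, that face runs from x -68 to +6 mm, and from +6 to +58 mm the top is milled down by 3.4 mm to a flat land; y -50 to +50 mm.
- cone_mid (a point): Point fixed to the base: where the mouth of the conical seat is when the top is in its middle setting (x -32, y +32 mm of top_mid); the real seat is shifted along the base's x with the top. Mouth 11 mm wide, flanks 55 degrees from level. A ball fully home in it has its lowest point 3.4 mm below the upper face, level with the land.
- groove_mid (a point): Point fixed to the base: where the V groove's mouth centre is in the middle setting (x -32, y -32 mm of top_mid); shifted with the top likewise. It runs along y for 24 mm; 11 mm wide, flanks 55 degrees; a ball sinks 3.4 mm. Friction can hold a ball part-way down a flank: work the plate a millimetre or two sideways under light load until it sinks.
- flat_mid (a point): Point fixed to the base: where the flat seat's marked disc on the land is in the middle setting (x +38, y 0, z -3.4 mm of top_mid); shifted with the top likewise. When all feet are home the plate is level, its x along the base's x.
- plate_grip (a point): Centre of the upright grip bar (12 mm thick along the plate's x, 44 long along y, 41 tall) of the loose plate: 0.35 kg, triangular, 95 x 89 mm, on three 12 mm steel balls. Bar top 17 mm above this point, plate's upper face 24 below, ball bottoms 42 below. Plate x points from the two-foot edge to the single-foot corner, past a small glass disc; z up. Plate and bar are rigid.
- foot_a (a point): Lowest point of ball foot a of the plate, the one that belongs in the cone (at plate x -24, y +32 mm from the grip's centre)
- foot_b (a point): Lowest point of ball foot b, the one that belongs in the groove (at plate x -24, y -32 mm from the grip's centre)
- foot_c (a point): Lowest point of the single ball foot c, the one that belongs on the flat (at plate x +46, y 0 mm from the grip's centre)
- jar_1_mid (a point): Middle of a clear screw-cap jar, 43 mm wide and 72 mm tall, standing to the right of the base; bystander
- jar_2_mid (a point): Middle of a second such jar, standing behind the base; bystander
- slide_box_mid (a point): Middle of a small white and green carton, 55 x 85 x 32 mm, lying behind the plate's starting place; bystander
Mind the look-alikes: they are no part of the job. What is shaped like the part that bears plate_grip but green is not meant.

How it is judged:
On the way, in this order (a step that is already met when the one before it is completed fails the run):
1. the plate is lifted clear of the table by its grip (height (world z) of each of foot_a, foot_b, foot_c above 0.045 m), for 0.1 s.
2. the plate touches the stage while it is still held (contact force between plate and stage_base above 0.5 N and contact force between plate and the fingers above 2 N), for 0.1 s.
At the end, for the whole second after the job is handed in: All three ball feet are home: their lowest points 31.0 to 33.7 mm above the base's underside (1.1 mm tolerance on the 32.6 mm of a seated foot; a foot that stands on the upper face is at 36), foot c over the flat (within 6 mm in y, 18 to 58 mm in x of the base), the plate at rest and released (z of foot_a in the frame of stage_base between 0.031 and 0.0337 m and z of foot_b in the frame of stage_base between 0.031 and 0.0337 m and z of foot_c in the frame of stage_base between 0.031 and 0.0337 m and x of foot_c in the frame of stage_base between 0.018 and 0.058 m and y of foot_c in the frame of stage_base between -0.006 and 0.006 m and linear speed of plate below 0.01 m/s); the robot touches nothing.
It fails at once if the plate is pressed or knocked against the stage with more than 25 N (contact force between plate and stage_base above 25 N).
It fails at once if the plate is tipped by more than 0.4 rad (angle between plate_grip's own z axis and vertical above 0.4 rad).
It fails at once if a jar or the carton is displaced by more than 20 mm (distance of any of jar_1_mid, jar_2_mid, slide_box_mid from where it was at the start of the episode above 0.02 m).
It also fails if it takes over 72 s, if anything falls off the work surface, if the arm or the gripper's body presses on something with over 40 N, if the wrist force passes 120 N, or if a joint passes its speed limit or range.

## Working session

There is one attempt and no reset: what is moved stays moved. The work goes in short steps, Python scripts to look and compute and a tool call to move; the robot and the scene stay as the last step left them, time stands still between calls to the robot, and variables do not carry over. Pictures are saved under pics/ and viewed, and the job is handed in when it is done.

Besides the shell and the picture viewer there is one more tool, called after "Emit:" as name(argument=value, ...), one argument or row to a line, values as JSON. servo_tool: Moves the arm, as the interface text tells. Its arguments: {"type":"object","properties":{"steps":{"type":"array","items":{"type":"array","items":{"type":"number"}}},"hand":{"type":"number"},"grip_force":{"type":"number"}},"required":["steps"]}

```bash
ls; mkdir -p pics; python3 - <<'E'
from rig import telemetry,cams
import cv2
s=telemetry.get_state();print(s)
for n in("side","top"):
    im,d=cams.get_image(n);cv2.imwrite(f"pics/{n}0.png",im[:,:,::-1]);m=cams.camera_model(n);print(n,m)
E
```

```text
pics
{'clock': 0.0, 'qpos': array([-1.34297887e+00,  2.76563931e-01,  1.50616462e+00, -7.66394894e-06,
        1.36069337e+00, -1.20967989e-01]), 'qd': array([-0.00108983,  0.00119083, -0.00056311, -0.00043359,  0.00134942,
        0.00046688]), 'effort': array([-1.97023346e-04, -4.16765535e+01, -2.45805377e+01, -2.19660228e-04,
        1.11257663e-02,  9.96276214e-06]), 'position': array([ 0.19639559, -0.53983951,  0.23044488]), 'ee_rot': array([-9.13131176e-04,  9.84831538e-01,  1.73510822e-01, -5.25825848e-05]), 'contact_force': array([ 0.63862721, -0.46429257, -1.1195446 ]), 'moment': array([-0.00399382, -0.02468107, -0.01371491]), 'width': 0.08552106978237907}
side {'camera_matrix': array([[502.90015248,   0.        , 313.61480632],
       [  0.        , 502.90015248, 246.21681019],
       [  0.        ,   0.        ,   1.        ]]), 'D': array([-0.0657501,  0.       ,  0.       ,  0.       ,  0.       ]), 'origin': array([0.47245615, 0.81622295, 0.79288225]), 'rotation': array([-0.06495897, -0.01601297,  0.39305851,  0.91707629])}
top {'camera_matrix': array([[589.51663744,   0.        , 318.66168472],
       [  0.        , 589.51663744, 230.77735601],
       [  0.        ,   0.        ,   1.        ]]), 'D': array([-0.10060868,  0.        ,  0.        ,  0.        ,  0.        ]), 'origin': array([0.43392141, 0.04247886, 1.52070283]), 'rotation': array([ 0.70975383,  0.03853699, -0.03313362, -0.70261409])}
```

View pics/side0.png

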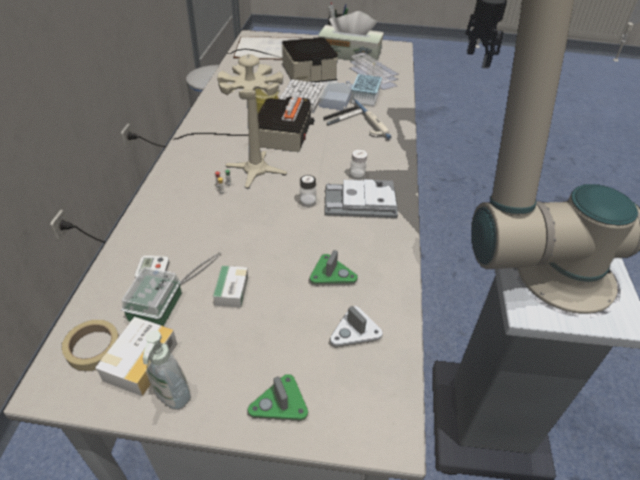

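View pics/top0.png

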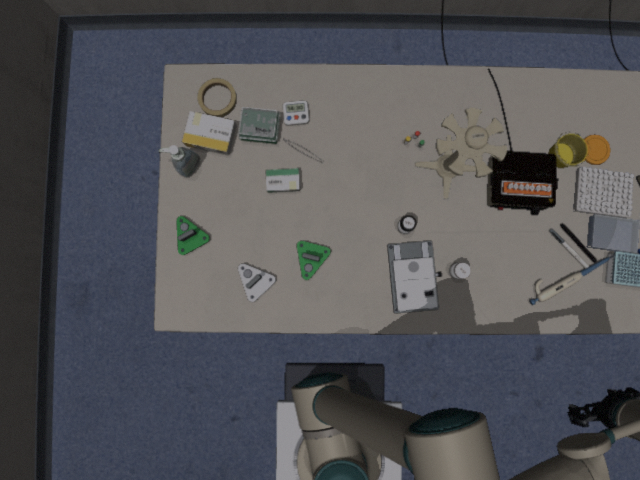

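```bash
cat > h.py <<'E'
import numpy as np,cv2
from scipy.spatial.transform import Rotation as R
from rig import cams
def M(n):
    m=cams.camera_model(n);q=m["rotation"];r=R.from_quat([q[1],q[2],q[3],q[0]]).as_matrix()
    return m["camera_matrix"],m["D"],m["origin"],r
def rays(n,uv):
    K,D,o,r=M(n);p=cv2.undistortPoints(np.array(uv,float).reshape(-1,1,2),K,D).reshape(-1,2)
    return o,np.c_[p[:,0],-p[:,1],-np.ones(len(p))]@r.T
def atz(n,uv,z):
    o,d=rays(n,uv);z=np.asarray(z,float);t=(z-o[2])/d[:,2];return o+d*t[:,None]
def atdepth(n,uv,dep):
    o,d=rays(n,uv);return o+d*np.asarray(dep)[:,None]
def proj(n,P):
    K,D,o,r=M(n);c=(np.atleast_2d(P)-o)@r;c=c*[1,-1,-1]
    return cv2.projectPoints(c,np.zeros(3),np.zeros(3),K,D)[0].reshape(-1,2)
def cloud(n,dep,box):
    l,t,w,h=[int(v) for v in box];u,v=np.meshgrid(np.arange(l,l+w),np.arange(t,t+h));uv=np.c_[u.ravel(),v.ravel()]
    return uv,atdepth(n,uv,dep[uv[:,1],uv[:,0]])
E
python3 - <<'E'
from h import *
from rig import spotter
ims={}
for n in("side","top"):
    im,d=cams.get_image(n);np.savez(f"{n}.npz",im=im,d=d);ims[n]=im
    for q in("plate_grip","stage_base"):
        for r in spotter.outline_of(q,n):
            m=r["region"];P=cloud(n,d,(0,0,640,480))[1].reshape(480,640,3)[m];print(n,q,round(r["conf"],2),r["rect"],np.median(P,0).round(3),np.percentile(P[:,2],[1,99]).round(3),im[m].mean(0).round())
c=ims["top"][225:325,230:330];s=ims["top"][225:325,370:480]
cv2.imwrite("pics/c1.png",np.hstack([cv2.resize(c,(400,400),interpolation=2),cv2.resize(s,(400,364),interpolation=2)[:].copy() if 0 else cv2.resize(ims["top"][225:325,370:470],(400,400),interpolation=2)])[:,:,::-1])
a=cv2.resize(ims["side"][290:360,315:395],(400,350),interpolation=2);b=cv2.resize(ims["side"][160:230,320:400],(400,350),interpolation=2)
cv2.imwrite("pics/c2.png",np.hstack([a,b])[:,:,::-1])
E
```

```text
side plate_grip 0.98 [308.1, 250.1, 46.7, 32.1] [0.515 0.089 0.019] [0.01  0.061] [ 88. 125.  92.]
side plate_grip 0.92 [247.4, 372.1, 61.3, 48.2] [0.566 0.401 0.019] [0.    0.061] [ 91. 132.  95.]
side plate_grip 0.59 [329.0, 302.3, 54.0, 42.8] [0.457 0.23  0.019] [-0.001  0.061] [164. 164. 164.]
side stage_base 0.91 [324.8, 180.5, 71.6, 39.7] [ 0.468 -0.161  0.03 ] [-0.     0.039] [160. 161. 161.]
top plate_grip 0.72 [176.1, 214.8, 33.3, 43.9] [0.568 0.389 0.018] [0.007 0.063] [52. 91. 61.]
top plate_grip 0.63 [293.5, 241.7, 37.6, 38.0] [0.52  0.076 0.018] [-0.002  0.062] [58. 98. 67.]
top plate_grip 0.59 [238.8, 261.0, 35.4, 38.7] [0.459 0.218 0.018] [0.008 0.062] [126. 126. 129.]
top stage_base 0.6 [389.1, 239.8, 53.7, 74.7] [ 0.473 -0.185  0.031] [0.004 0.042] [117. 117. 120.]
```

View pics/c1.png

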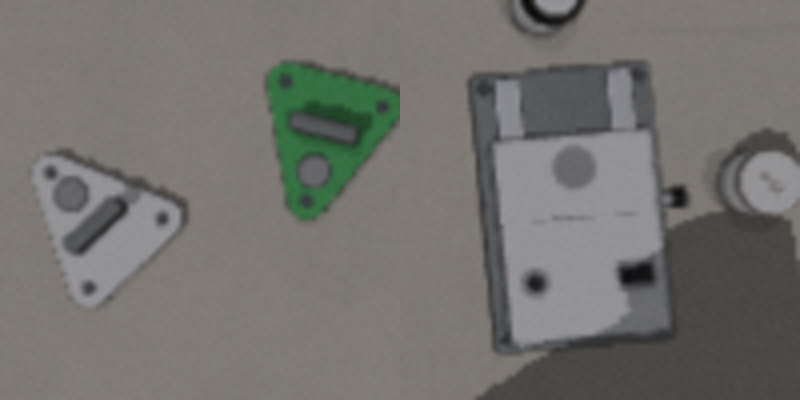

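View pics/c2.png

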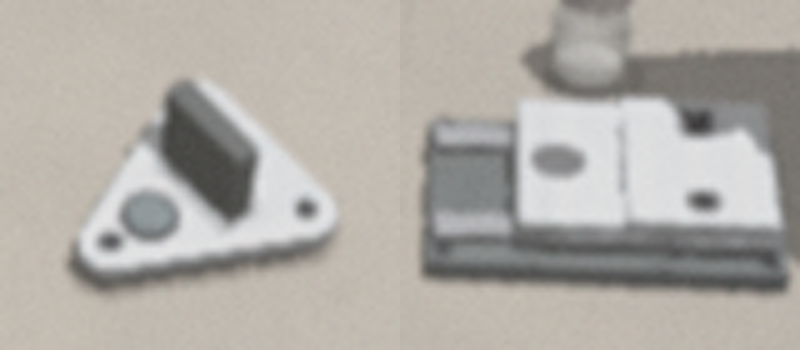

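```bash
cat > meas.py <<'E'
from h import *
def blob(im,u,v,r,thr=None,dark=True):
    g=cv2.cvtColor(im,cv2.COLOR_RGB2GRAY).astype(float);u0,v0=int(round(u)),int(round(v))
    p=g[v0-r:v0+r+1,u0-r:u0+r+1];b=np.percentile(p,75)
    w=np.clip(b-p-(15 if thr is None else thr),0,None)
    lab=cv2.connectedComponents((w>0).astype(np.uint8))[1]
    k=lab[r-1:r+2,r-1:r+2];k=np.bincount(k[k>0]).argmax() if (k>0).any() else 0
    w=w*(lab==k);yy,xx=np.mgrid[-r:r+1,-r:r+1]
    return u0+(w*xx).sum()/w.sum(),v0+(w*yy).sum()/w.sum()
E
python3 - <<'E'
from meas import *
T=np.load("top.npz")["im"];S=np.load("side.npz")["im"]
pts={"top":{"c":(242.5,268),"b":(270.5,279.5),"a":(252,297)},"side":{"c":(337,338.3),"b":(376,331.7)}}
for n,im in(("top",T),("side",S)):
    for k,(u,v) in pts[n].items():
        q=blob(im,u,v,3);print(n,k,np.round(q,2),atz(n,[q],[.018])[0].round(4))
st={"top":{"cone":(403.75,295.75,4,.034),"groove":(429,293.5,5,.034),"disc":(413.5,266.75,7,.0326)},"side":{"disc":(352,192,6,.0326),"cone":(380.7,200.2,4,.034)}}
for n,im in(("top",T),("side",S)):
    for k,(u,v,r,z) in st[n].items():
        q=blob(im,u,v,r);print(n,k,np.round(q,2),atz(n,[q],[z])[0].round(4))
d=np.load("top.npz")["d"]
print(d[268:298,425])
for n,c in(("top",T[255:310,390:450]),("side",S[175:225,330:400])):
    cv2.imwrite(f"pics/z_{n}.png",cv2.resize(c,None,fx=10,fy=10,interpolation=0)[:,:,::-1])
cv2.imwrite("pics/z_p.png",cv2.resize(T[258:308,232:282],None,fx=10,fy=10,interpolation=0)[:,:,::-1])
E
```

```text
top c [242.74 268.27] [0.4887 0.2476 0.018 ]
top b [270.08 279.24] [0.4615 0.1772 0.018 ]
top a [251.75 296.52] [0.4171 0.2231 0.018 ]
side c [337.02 337.55] [0.4864 0.2493 0.018 ]
side b [375.77 331.28] [0.4146 0.224  0.018 ]
top cone [403.41 295.31] [ 0.4242 -0.16    0.034 ]
top groove [429.01 293.21] [ 0.43   -0.2247  0.034 ]
top disc [413.09 266.46] [ 0.497  -0.1849  0.0326]
side disc [351.13 191.68] [ 0.4949 -0.1837  0.0326]
side cone [380.32 199.78] [ 0.4218 -0.1612  0.034 ]
[1.488289  1.4862039 1.4799962 1.4839352 1.4842813 1.4915124 1.4815897
 1.4805659 1.4822868 1.485752  1.4845902 1.4825567 1.4825953 1.4745563
 1.4817562 1.4739987 1.4765921 1.4810855 1.4767213 1.4692537 1.479133
 1.4773265 1.4745531 1.4765619 1.4818901 1.4784814 1.4815838 1.4743364
 1.4772522 1.4737322]
```

View pics/z_top.png

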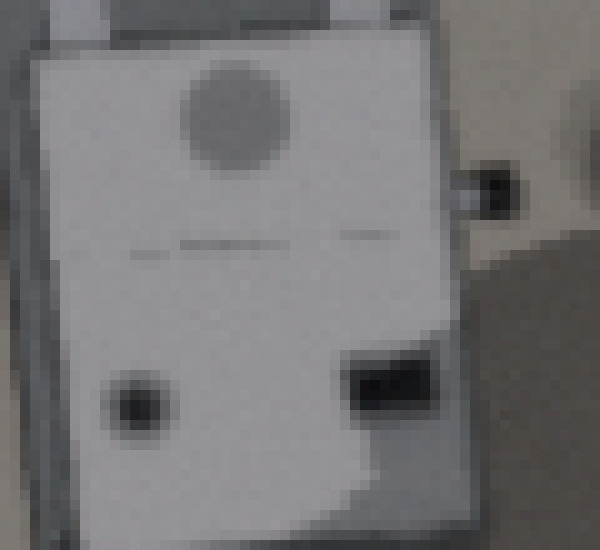

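View pics/z_side.png

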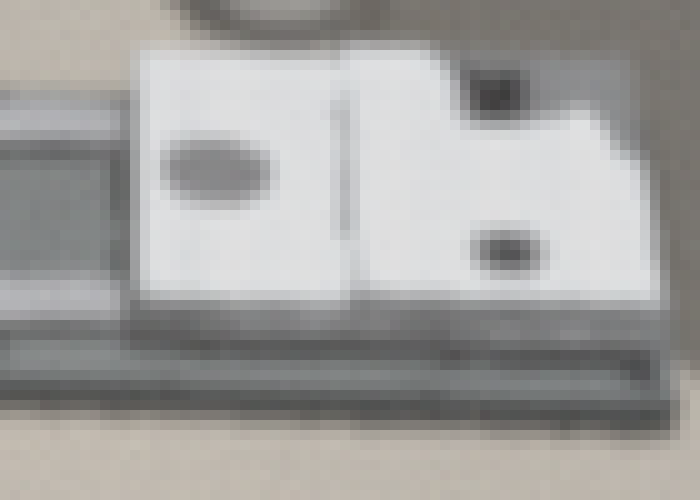

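View pics/z_p.png

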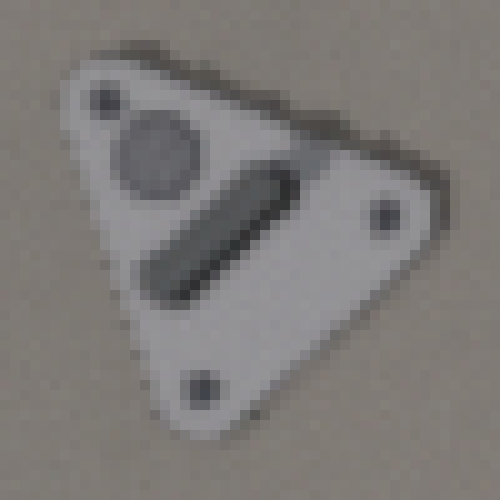

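```bash
cat > go.py <<'E'
import sys,numpy as np
from scipy.spatial.transform import Rotation as R
from rig import telemetry
def go(x,y,z,phi):
    s=telemetry.get_state();q=s["ee_rot"];r=R.from_quat([q[1],q[2],q[3],q[0]])
    c,d=np.cos(np.radians(phi)),np.sin(np.radians(phi))
    t=R.from_matrix(np.array([[c,d,0],[d,-c,0],[0,0,-1]]))
    print("pos",s["position"].round(4),"phi",np.degrees(np.arctan2(*r.as_matrix()[[1,0],0])).round(2),"w",round(s["width"],4),"t",s["clock"],"F",s["contact_force"].round(2))
    print("steps",(r.inv().apply(np.array([x,y,z])-s["position"])*1000).round(1),(r.inv()*t).as_rotvec(degrees=True).round(2))
if __name__=="__main__": go(*map(float,sys.argv[1:]))
E
python3 go.py .456 .2172 .15 134
python3 - <<'E'
from h import *
# base yaw from edges (top crop px)
for z in (.012,.02):
  A=atz("top",[[387.5,243.75],[394.25,313]],[z]*2);B=atz("top",[[432,241],[438,309]],[z]*2)
  for P in(A,B): e=P[0]-P[1];print(np.degrees(np.arctan2(e[1],e[0])),np.linalg.norm(e))
E
```

```text
pos [ 0.1965 -0.5403  0.2312] phi 19.98 w 0.0856 t 0.4 F [-0.36 -0.67 -0.75]
steps [ 502.8 -623.2   81.3] [-1.0000e-02 -1.0000e-02 -1.1402e+02]
5.596519599650272 0.17739491721027079
4.713127126518182 0.17447397524869124
5.596519599650281 0.17645426852425447
4.713127126518201 0.1735488150572796
```

The white plate at top-view (256,281) is the target: the look-alikes at (190,235) and (312,258) are green, and the crop confirms that this one is white. Its single foot is at (243,268). Next I move over it.

Emit:
servo_tool(
  steps=[
    [250,-310,0,0,0,-57],
    [250,-310,0,0,0,-57],
    [250,-310,0,0,0,-57],
    [503,-623,0,0,0,-114],
    [503,-623,0,0,0,-114],
    [503,-623,0,0,0,-114],
    [503,-623,0,0,0,-114],
    [503,-623,0,0,0,-114],
  ],
  hand=0,
  grip_force=60,
)

```text
clock: 1.2
position: [0.3265, -0.1602, 0.2316]
ee_rot: [0.001, 0.713, 0.701, 0.0]
contact_force: [1.4, 0.1, -0.5]
width: 0.0857
```

```bash
python3 go.py .456 .2172 .15 134
```

```text
pos [ 0.3265 -0.1602  0.2316] phi 89.03 w 0.0857 t 1.2 F [ 1.38  0.06 -0.48]
steps [379.6 123.   81.5] [  0.06   0.07 -44.97]
```

Emit:
servo_tool(
  steps=[
    [380,123,80,0,0,-45],
    [380,123,80,0,0,-45],
    [380,123,80,0,0,-45],
    [380,123,80,0,0,-45],
    [380,123,80,0,0,-45],
    [380,123,80,0,0,-45],
    [380,123,80,0,0,-45],
    [380,123,80,0,0,-45],
  ],
)

```text
clock: 2.0
position: [0.4556, 0.2106, 0.1525]
ee_rot: [0.0, 0.392, 0.92, 0.0]
contact_force: [1.1, -0.7, 0.8]
width: 0.0851
```

Emit:
servo_tool(
  steps=[
    [0,0,0,0,0,0],
    [0,0,0,0,0,0],
  ],
)

```text
clock: 2.2
position: [0.4548, 0.209, 0.1521]
ee_rot: [-0.0, 0.392, 0.92, -0.001]
contact_force: [-0.5, -0.6, 0.3]
width: 0.0855
```

```bash
python3 go.py .456 .2172 .1 134
python3 - <<'E'
from h import *
im,d=cams.get_image("top");a=im[240:320,220:300].copy()
im2,d=cams.get_image("side");b=im2[260:360,300:400]
cv2.imwrite("pics/g1.png",np.hstack([cv2.resize(a,(400,400)),cv2.resize(b,(400,400))])[:,:,::-1])
E
```

```text
pos [0.4548 0.209  0.1521] phi 133.9 w 0.0855 t 2.2 F [-0.45 -0.64  0.32]
steps [ 5.   6.6 52.1] [-0.11 -0.02 -0.1 ]
```

View pics/g1.png

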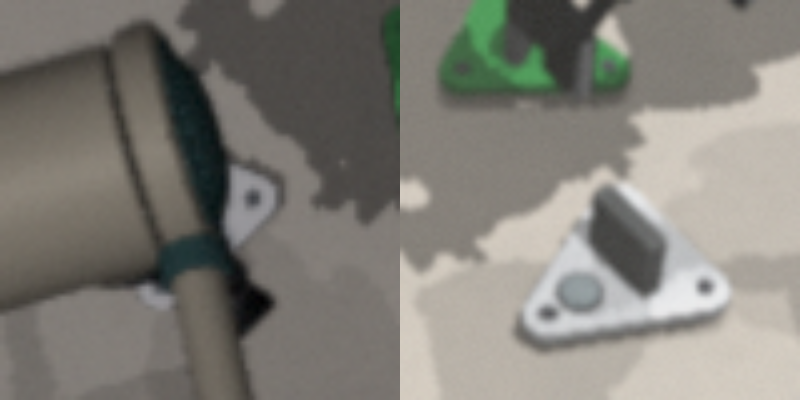

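Emit:
servo_tool(
  steps=[
    [5,6.6,50,0,0,0],
    [5,6.6,85,0,0,0],
    [5,6.6,110,0,0,0],
    [5,6.6,126,0,0,0],
    [5,6.6,126,0,0,0],
    [5,6.6,126,0,0,0],
  ],
)

```text
clock: 2.9
position: [0.4569, 0.2154, 0.0275]
ee_rot: [0.0, 0.394, 0.919, 0.0]
contact_force: [-0.0, -1.2, -0.1]
width: 0.0854
```

```bash
python3 go.py .456 .2172 .026 134
python3 - <<'E'
from h import *
im2,d=cams.get_image("side");b=im2[270:370,290:410]
cv2.imwrite("pics/g2.png",cv2.resize(b,(720,600))[:,:,::-1])
E
```

```text
pos [0.4569 0.2154 0.0275] phi 133.63 w 0.0854 t 2.9 F [-0.02 -1.22 -0.09]
steps [1.9 0.6 1.5] [ 0.03  0.03 -0.37]
```

View pics/g2.png

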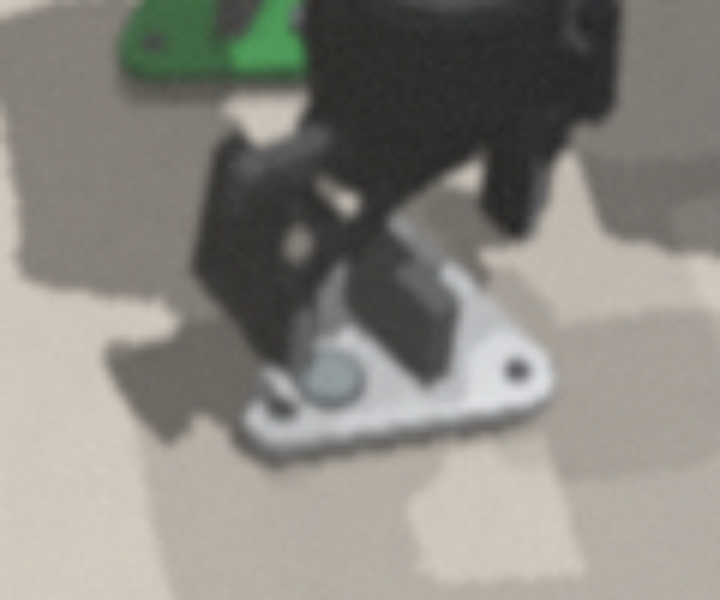

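The bar, at about (400,310) in the crop, stands between the open fingers. I close on it.

Emit:
servo_tool(
  steps=[
    [2,0.6,1.5,0,0,0],
    [2,0.6,1.5,0,0,0],
    [2,0.6,1.5,0,0,0],
    [2,0.6,1.5,0,0,0],
    [2,0.6,1.5,0,0,0],
    [2,0.6,1.5,0,0,0],
    [2,0.6,1.5,0,0,0],
    [2,0.6,1.5,0,0,0],
  ],
  hand=255,
  grip_force=60,
)

```text
clock: 3.75
position: [0.4558, 0.2186, 0.0254]
ee_rot: [0.0, 0.393, 0.92, 0.0]
contact_force: [0.2, 1.5, 2.6]
width: 0.0116
```

Emit:
servo_tool(
  steps=[
    [0,0,0,0,0,0],
    [0,0,0,0,0,0],
    [0,0,0,0,0,0],
  ],
)

```text
clock: 4.05
position: [0.4558, 0.2186, 0.0254]
ee_rot: [0.0, 0.393, 0.92, 0.0]
contact_force: [-0.2, 0.9, 4.2]
width: 0.0111
```

```bash
python3 go.py .456 .2172 .12 134
```

```text
pos [0.4558 0.2186 0.0254] phi 133.74 w 0.0111 t 4.05 F [-0.19  0.9   4.25]
steps [ -1.1  -0.7 -94.6] [ 0.03  0.01 -0.26]
```

Emit:
servo_tool(
  steps=[
    [0,0,-15,0,0,0],
    [0,0,-40,0,0,0],
    [0,0,-70,0,0,0],
    [0,0,-95,0,0,0],
    [0,0,-95,0,0,0],
    [0,0,-95,0,0,0],
  ],
)

```text
clock: 4.65
position: [0.4548, 0.218, 0.1193]
ee_rot: [-0.0, 0.393, 0.92, -0.001]
contact_force: [-0.5, -0.6, -3.4]
width: 0.0112
```

```bash
python3 go.py .4508 -.1889 .12 95.4
python3 - <<'E'
from h import *
im2,d=cams.get_image("side");b=im2[220:360,280:440]
cv2.imwrite("pics/g3.png",cv2.resize(b,(685,600))[:,:,::-1])
E
```

```text
pos [0.4548 0.218  0.1193] phi 133.73 w 0.0112 t 4.65 F [-0.48 -0.59 -3.39]
steps [-291.2 -284.2   -0.4] [-9.000e-02  1.000e-02  3.833e+01]
```

View pics/g3.png

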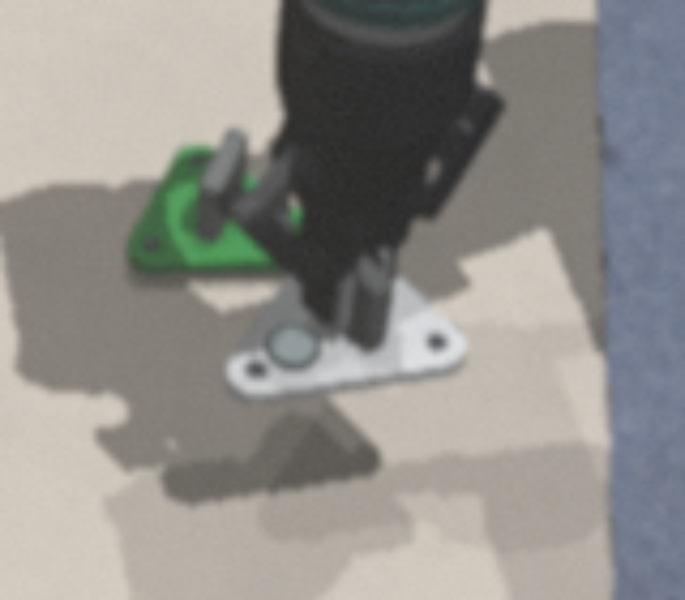

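The plate is lifted level with its shadow well below it, and the 3.4 N reading matches its weight. I carry it to the stage.

Emit:
servo_tool(
  steps=[
    [-36,-36,0,0,0,5],
    [-73,-71,0,0,0,10],
    [-109,-107,0,0,0,15],
    [-145,-142,0,0,0,20],
    [-182,-178,0,0,0,24],
    [-218,-213,0,0,0,29],
    [-255,-249,0,0,0,34],
    [-291,-284,0,0,0,38.3],
  ],
)

```text
clock: 5.5
position: [0.4499, -0.1829, 0.1182]
ee_rot: [-0.002, 0.674, 0.739, -0.0]
contact_force: [2.5, -1.3, -1.6]
width: 0.0112
```

Emit:
servo_tool(
  steps=[
    [0,0,0,0,0,0],
    [0,0,0,0,0,0],
    [0,0,0,0,0,0],
  ],
)

```text
clock: 5.8
position: [0.4503, -0.1802, 0.1187]
ee_rot: [-0.002, 0.673, 0.74, -0.0]
contact_force: [-0.5, 0.1, -3.3]
width: 0.0111
```

```bash
python3 go.py .4508 -.1889 .08 95.4
python3 - <<'E'
from h import *
im2,d=cams.get_image("side");np.savez("s1.npz",im=im2,d=d);b=im2[140:240,300:420]
cv2.imwrite("pics/g4.png",cv2.resize(b,(720,600))[:,:,::-1])
im2,d=cams.get_image("top");np.savez("t1.npz",im=im2,d=d);b=im2[220:330,360:492]
cv2.imwrite("pics/g5.png",cv2.resize(b,(720,600))[:,:,::-1])
E
```

```text
pos [ 0.4503 -0.1802  0.1187] phi 95.45 w 0.0111 t 5.8 F [-0.54  0.08 -3.29]
steps [-8.8 -0.2 38.7] [-0.18 -0.16  0.06]
```

View pics/g4.png

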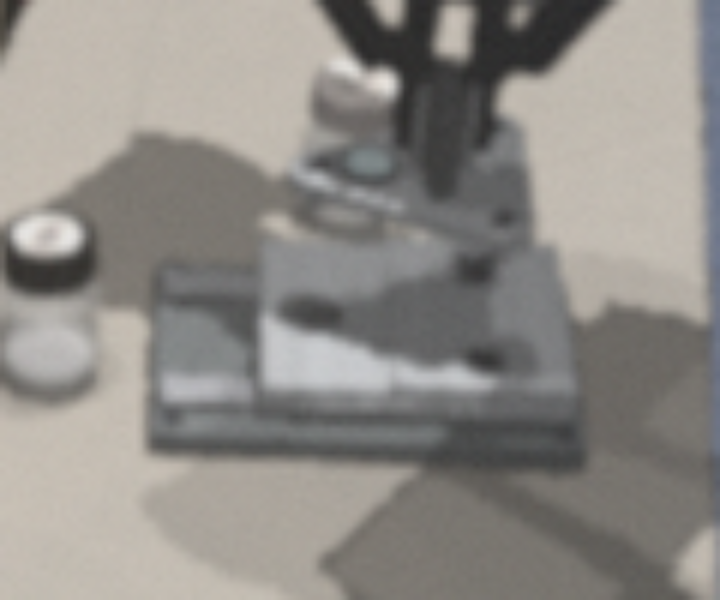

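View pics/g5.png

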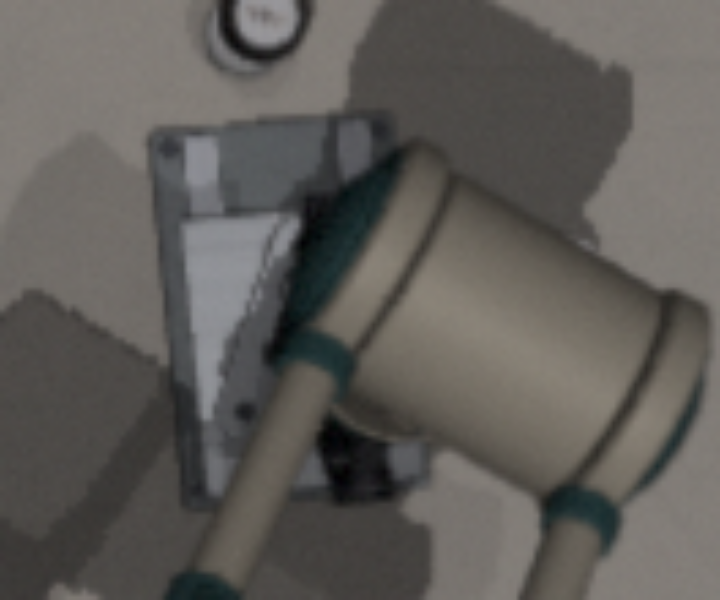

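```bash
python3 - <<'E'
from meas import *
T=np.load("top.npz")["im"];S=np.load("side.npz")["im"];S1=np.load("s1.npz")["im"]
for n,im,u,v,r in(("top",T,247.2,272.8,5),("side",S,344.7,332.7,5)):
    q=blob(im,u,v,r,8);P=atz(n,[q],[.018])[0];print(n,q,P.round(4))
z=.1187+.0166-.024
pa=blob(S1,384,175.5,3,8);pd=blob(S1,361.8,166.6,4,6)
A=atz("side",[pa],[z])[0];D=atz("side",[pd],[z])[0]
print(pa,pd,A.round(4),D.round(4))
# model: plate grip from a
for yaw in (5.4,):
    c,s=np.cos(np.radians(yaw)),np.sin(np.radians(yaw));x=np.array([c,s]);y=np.array([-s,c])
    print("grip from a (side)",(A[:2]+24*x/1e3-32*y/1e3).round(4))
d=A-D;print(np.linalg.norm(d),np.degrees(np.arctan2(d[1],d[0])))
g=S1[150:215,330:410];cv2.imwrite("pics/g6.png",cv2.resize(g,None,fx=9,fy=9,interpolation=0)[:,:,::-1])
E
```

```text
top (np.float64(246.99428571428572), np.float64(272.62619047619046)) [0.4777 0.2365 0.018 ]
side (np.float64(344.3449531737773), np.float64(333.5972944849116)) [0.4736 0.2382 0.018 ]
(np.float64(383.70703125), np.float64(175.5078125)) (np.float64(nan), np.float64(nan)) [ 0.4224 -0.154   0.1113] [nan nan nan]
grip from a (side) [ 0.4493 -0.1836]
nan nanmeas.py:9: RuntimeWarning: invalid value encountered in scalar divide
  return u0+(w*xx).sum()/w.sum(),v0+(w*yy).sum()/w.sum()
```

View pics/g6.png

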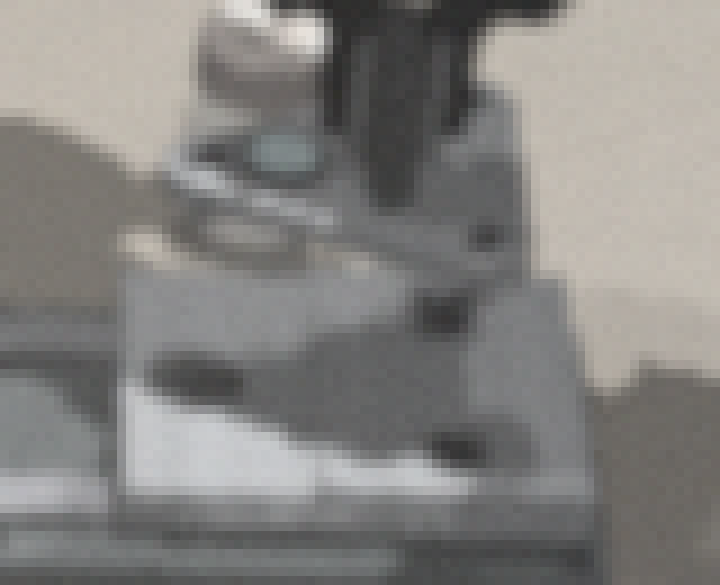

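Emit:
servo_tool(
  steps=[
    [-3.5,0,15,0,0,0],
    [-7.3,-0.2,35,0,0,0],
    [-7.3,-0.2,48,0,0,0],
    [-7.3,-0.2,50,0,0,0],
    [-7.3,-0.2,50,0,0,0],
    [-7.3,-0.2,50,0,0,0],
  ],
)

```text
clock: 6.5
position: [0.4528, -0.1885, 0.0709]
ee_rot: [0.001, 0.672, 0.74, 0.0]
contact_force: [0.6, -0.5, -1.8]
width: 0.011
```

```bash
python3 go.py .4504 -.1875 .068 95.4
python3 - <<'E'
from h import *
im2,d=cams.get_image("side");np.savez("s2.npz",im=im2,d=d);b=im2[150:215,330:410]
cv2.imwrite("pics/g7.png",cv2.resize(b,None,fx=9,fy=9,interpolation=0)[:,:,::-1])
im2,d=cams.get_image("top");np.savez("t2.npz",im=im2,d=d);b=im2[230:320,380:470]
cv2.imwrite("pics/g8.png",cv2.resize(b,(600,600))[:,:,::-1])
E
```

```text
pos [ 0.4528 -0.1885  0.0709] phi 95.51 w 0.011 t 6.5 F [ 0.59 -0.45 -1.76]
steps [ 1.3 -2.3  2.9] [0.07 0.05 0.11]
```

View pics/g7.png

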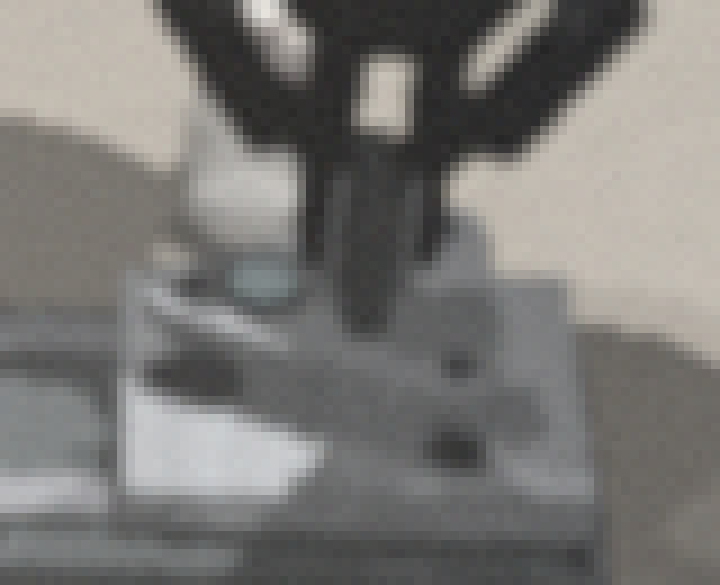

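View pics/g8.png

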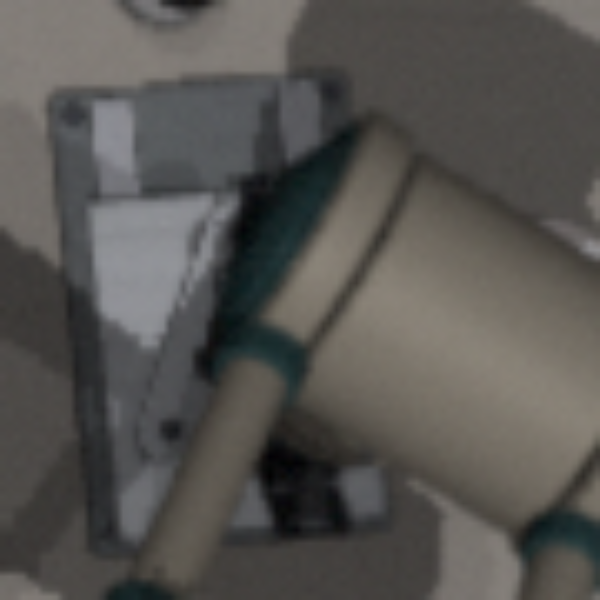

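```bash
python3 - <<'E'
from meas import *
S=np.load("s2.npz")["im"];T=np.load("t2.npz")["im"]
z=.0709-.0254+.018
x=np.array([.9956,.0941]);y=np.array([-.0941,.9956]);tcp=np.array([.4528,-.1885])
for n,im,u,v in(("side",S,380.6,189.8),("top",T,405.4,294.1)):
    q=blob(im,u,v,3,8);A=atz(n,[q],[z])[0];g=A[:2]+.024*x-.032*y
    print(n,np.round(q,2),A.round(4),"grip",g.round(4),"cam-kin",(g-tcp).round(4))
E
```

```text
side [380.5  189.78] [ 0.4247 -0.162   0.0635] grip [ 0.4517 -0.1916] cam-kin [-0.0011 -0.0031]
top [405.96 294.32] [ 0.4269 -0.1623  0.0635] grip [ 0.4538 -0.1919] cam-kin [ 0.001  -0.0034]
```

```bash
python3 go.py .4500 -.1867 .0645 95.4
```

```text
pos [ 0.4528 -0.1889  0.0711] phi 95.48 w 0.0109 t 6.6 F [-0.26 -0.82 -2.73]
steps [ 2.4 -2.6  6.6] [0.08 0.07 0.08]
```

Emit:
servo_tool(
  steps=[
    [2.4,-2.6,2,0,0,0],
    [2.4,-2.6,4,0,0,0],
    [2.4,-2.6,5.5,0,0,0],
    [2.4,-2.6,5.5,0,0,0],
    [2.4,-2.6,5.5,0,0,0],
  ],
)

```text
clock: 7.1
position: [0.4493, -0.1868, 0.0647]
ee_rot: [0.0, 0.673, 0.74, -0.0]
contact_force: [-0.6, -0.7, -3.6]
width: 0.011
```

```bash
python3 go.py .4500 -.1867 .0625 95.4
```

```text
pos [ 0.4493 -0.1868  0.0647] phi 95.43 w 0.011 t 7.1 F [-0.56 -0.65 -3.63]
steps [0.  0.7 2.2] [-0.    0.    0.03]
```

Emit:
servo_tool(
  steps=[
    [0,0.7,0.5,0,0,0],
    [0,0.7,1,0,0,0],
    [0,0.7,1.5,0,0,0],
    [0,0.7,1.5,0,0,0],
  ],
)

```text
clock: 7.5
position: [0.45, -0.1866, 0.0631]
ee_rot: [-0.0, 0.673, 0.74, -0.0]
contact_force: [-0.9, 0.5, -2.7]
width: 0.0113
```

Emit:
servo_tool(
  steps=[
    [0,0,0.5,0,0,0],
    [0,0,1,0,0,0],
    [0,0,1,0,0,0],
  ],
)

```text
clock: 7.8
position: [0.45, -0.1866, 0.0622]
ee_rot: [-0.0, 0.673, 0.74, -0.0]
contact_force: [-0.7, 0.3, -3.6]
width: 0.0107
```

Emit:
servo_tool(
  steps=[
    [0,0,0.5,0,0,0],
    [0,0,0.5,0,0,0],
  ],
)

```text
clock: 8.0
position: [0.45, -0.1866, 0.0617]
ee_rot: [-0.0, 0.673, 0.74, -0.0]
contact_force: [-0.8, -0.6, -2.9]
width: 0.0113
```

Emit:
servo_tool(
  steps=[
    [0,0,0.5,0,0,0],
    [0,0,0.5,0,0,0],
  ],
)

```text
clock: 8.2
position: [0.45, -0.1866, 0.0612]
ee_rot: [-0.0, 0.673, 0.74, -0.0]
contact_force: [0.6, 0.6, -3.4]
width: 0.011
```

Emit:
servo_tool(
  steps=[
    [0,0,0.5,0,0,0],
    [0,0,0.5,0,0,0],
  ],
)

```text
clock: 8.4
position: [0.45, -0.1866, 0.0607]
ee_rot: [-0.0, 0.673, 0.74, -0.0]
contact_force: [0.8, -0.0, -2.9]
width: 0.0113
```

Emit:
servo_tool(
  steps=[
    [0,0,0.5,0,0,0],
    [0,0,0.5,0,0,0],
  ],
)

```text
clock: 8.6
position: [0.4499, -0.1866, 0.0602]
ee_rot: [-0.0, 0.673, 0.74, -0.0]
contact_force: [0.5, -0.6, -3.0]
width: 0.0109
```

Emit:
servo_tool(
  steps=[
    [0,0,0.5,0,0,0],
    [0,0,0.5,0,0,0],
  ],
)

```text
clock: 8.8
position: [0.45, -0.1867, 0.0597]
ee_rot: [0.0, 0.673, 0.74, -0.0]
contact_force: [0.7, -0.6, -2.2]
width: 0.0113
```

Emit:
servo_tool(
  steps=[
    [0,0,0.4,0,0,0],
    [0,0,0.4,0,0,0],
  ],
)

```text
clock: 9.0
position: [0.45, -0.1868, 0.0595]
ee_rot: [0.0, 0.673, 0.74, -0.0]
contact_force: [-0.7, -1.3, -0.7]
width: 0.0112
```

Emit:
servo_tool(
  steps=[
    [0,0,0.4,0,0,0],
    [0,0,0.4,0,0,0],
  ],
)

```text
clock: 9.2
position: [0.4501, -0.1869, 0.0592]
ee_rot: [0.0, 0.673, 0.74, -0.0]
contact_force: [-0.5, -1.1, 0.5]
width: 0.0112
```

Emit:
servo_tool(
  steps=[
    [-0.5,0,0.3,0,0,0],
    [-0.5,0,0.3,0,0,0],
  ],
)

```text
clock: 9.4
position: [0.45, -0.1874, 0.0587]
ee_rot: [0.0, 0.673, 0.74, -0.0]
contact_force: [-0.6, -1.3, 1.9]
width: 0.011
```

Emit:
servo_tool(
  steps=[
    [-0.5,0,0.3,0,0,0],
    [-0.5,0,0.3,0,0,0],
  ],
)

```text
clock: 9.6
position: [0.4499, -0.1877, 0.0584]
ee_rot: [-0.0, 0.673, 0.74, -0.0]
contact_force: [-1.3, -1.3, 2.6]
width: 0.0111
```

```bash
python3 -c "
from rig import telemetry as t
s=t.get_state();print(s['moment'],s['contact_force'],s['ee_rot'],s['position'])"
```

```text
[-0.08107367  0.42134862  0.04263611] [-1.30383525 -1.26956407  2.61116692] [-1.00034926e-04  6.72771386e-01  7.39850416e-01 -1.14911770e-04] [ 0.44992959 -0.18767279  0.05840158]
```

Emit:
servo_tool(
  steps=[
    [-0.5,-0.3,0.3,0,0,0],
    [-0.5,-0.3,0.3,0,0,0],
  ],
)

```text
clock: 9.8
position: [0.4498, -0.188, 0.0581]
ee_rot: [-0.0, 0.673, 0.74, 0.0]
contact_force: [-1.9, 0.2, 3.4]
width: 0.0114
```

Emit:
servo_tool(
  steps=[
    [-0.4,-0.2,0.2,0,0,0],
    [-0.4,-0.2,0.2,0,0,0],
  ],
)

```text
clock: 10.0
position: [0.4497, -0.1881, 0.058]
ee_rot: [-0.0, 0.673, 0.74, 0.0]
contact_force: [-2.5, 2.3, 5.0]
width: 0.0113
```

```bash
python3 -c "
from rig import telemetry as t
s=t.get_state();print(s['moment'],s['contact_force'],s['ee_rot'],s['position'])"
python3 - <<'E'
from h import *
im2,d=cams.get_image("side");b=im2[150:215,330:410]
cv2.imwrite("pics/g9.png",cv2.resize(b,None,fx=9,fy=9,interpolation=0)[:,:,::-1])
E
```

```text
[0.39991046 0.3263593  0.02143322] [-2.47232018  2.25963467  5.0094537 ] [-1.73757188e-04  6.72926904e-01  7.39708866e-01  3.81515713e-04] [ 0.44973619 -0.18813224  0.05804186]
```

View pics/g9.png

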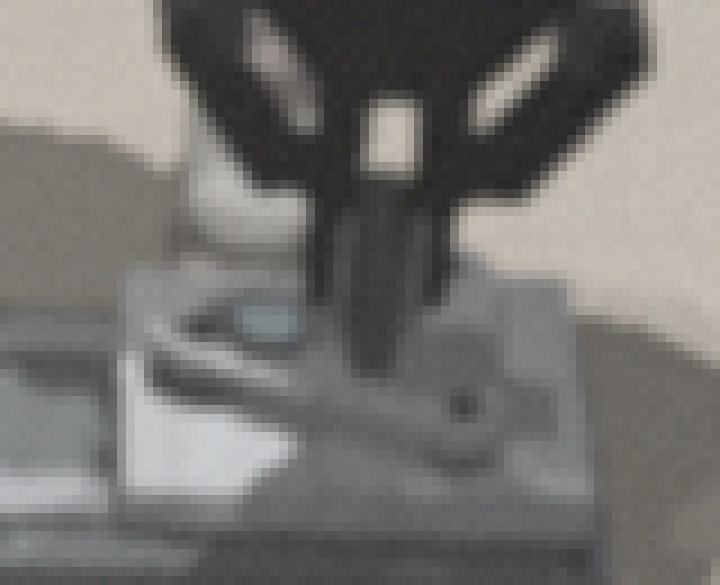

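Emit:
servo_tool(
  steps=[
    [0.3,-0.4,0,0,0,0],
    [0.3,-0.4,0.2,0,0,0],
    [0.3,-0.4,0.2,0,0,0],
  ],
)

```text
clock: 10.35
position: [0.4496, -0.1881, 0.058]
ee_rot: [0.0, 0.673, 0.74, 0.0]
contact_force: [-1.7, 2.1, 6.1]
width: 0.0113
```

Emit:
servo_tool(
  steps=[
    [0,-0.3,0.2,0,0,0],
    [0,-0.3,0.2,0,0,0],
  ],
)

```text
clock: 10.55
position: [0.4496, -0.1882, 0.058]
ee_rot: [0.001, 0.673, 0.74, 0.001]
contact_force: [-0.0, 1.7, 7.7]
width: 0.0114
```

```bash
python3 -c "
from rig import telemetry as t
s=t.get_state();print(s['moment'],s['contact_force'],s['ee_rot'],s['position'])"
```

```text
[0.48236361 0.14414655 0.00093277] [-0.01406216  1.68445866  7.6718553 ] [5.32683550e-04 6.72923256e-01 7.39711892e-01 5.70182878e-04] [ 0.44964252 -0.18818424  0.05796073]
```

Emit:
servo_tool(
  steps=[
    [0.3,0,-0.3,0,0,0],
    [0.3,0,-0.3,0,0,0],
  ],
  grip_force=20,
)

```text
clock: 10.75
position: [0.4496, -0.1882, 0.058]
ee_rot: [0.001, 0.673, 0.74, 0.0]
contact_force: [0.9, 1.2, 4.6]
width: 0.011
```

Emit:
servo_tool(
  steps=[
    [0,0,0,0,0,0],
    [0,0,0,0,0,0],
    [0,0,0,0,0,0],
    [0,0,0,0,0,0],
  ],
  hand=215,
)

```text
clock: 11.15
position: [0.4489, -0.1881, 0.0575]
ee_rot: [-0.0, 0.673, 0.74, -0.0]
contact_force: [0.2, 0.6, -0.3]
width: 0.0133
```

```bash
python3 -c "
from rig import telemetry as t
s=t.get_state();print(s['moment'],s['contact_force'],s['ee_rot'],s['position'],s['width'])"
python3 - <<'E'
from h import *
im2,d=cams.get_image("side");b=im2[150:215,330:410]
cv2.imwrite("pics/g10.png",cv2.resize(b,None,fx=9,fy=9,interpolation=0)[:,:,::-1])
E
```

```text
[0.0026     0.00952754 0.00012571] [ 0.24941583  0.56702105 -0.34012791] [-8.59492097e-05  6.72751282e-01  7.39868699e-01 -1.14147290e-04] [ 0.44886544 -0.18812009  0.05749231] 0.013307661625535568
```

View pics/g10.png

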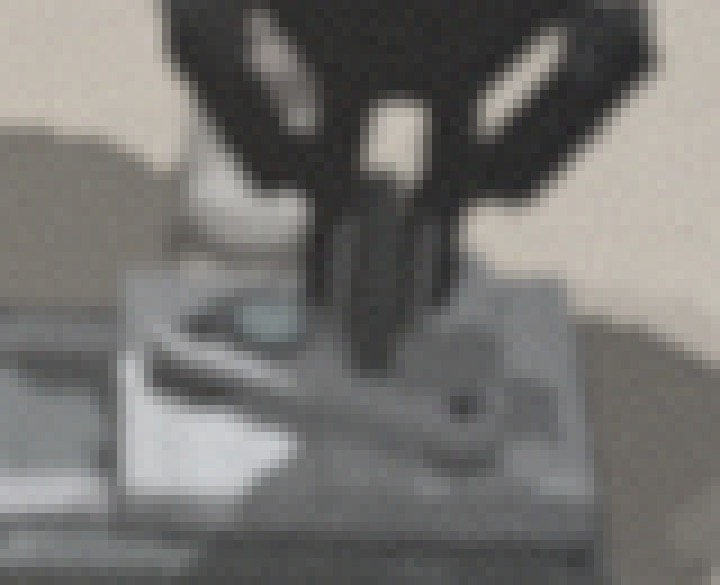

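Emit:
servo_tool(
  steps=[
    [0,0.7,0,0,0,0],
    [0,0.7,0,0,0,0],
    [0,0.7,0,0,0,0],
    [0,0.7,0,0,0,0],
    [0,0.7,0,0,0,0],
  ],
  hand=100,
)

```text
clock: 11.7
position: [0.4496, -0.188, 0.0578]
ee_rot: [0.0, 0.673, 0.74, -0.0]
contact_force: [-0.9, 0.0, 0.4]
width: 0.0519
```

Emit:
servo_tool(
  steps=[
    [0,0,-20,0,0,0],
    [0,0,-50,0,0,0],
    [0,0,-90,0,0,0],
    [0,0,-140,0,0,0],
    [140,0,-140,0,0,0],
    [140,0,-140,0,0,0],
    [140,0,-140,0,0,0],
    [140,0,-140,0,0,0],
  ],
)

```text
clock: 12.5
position: [0.4347, -0.0444, 0.1979]
ee_rot: [-0.001, 0.671, 0.741, 0.001]
contact_force: [-0.8, -0.6, -0.9]
width: 0.0519
```

```bash
python3 - <<'E'
from h import *
im2,d=cams.get_image("side");np.savez("s3.npz",im=im2,d=d)
a=cv2.resize(im2[150:215,330:400],(400,371),interpolation=0)
im,d=cams.get_image("top");np.savez("t3.npz",im=im,d=d)
b=cv2.resize(im[235:315,380:460],(400,400),interpolation=0);a=np.vstack([a,np.zeros((29,400,3),np.uint8)])
cv2.imwrite("pics/g11.png",np.hstack([a,b])[:,:,::-1])
E
```

```text
(no output)
```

View pics/g11.png

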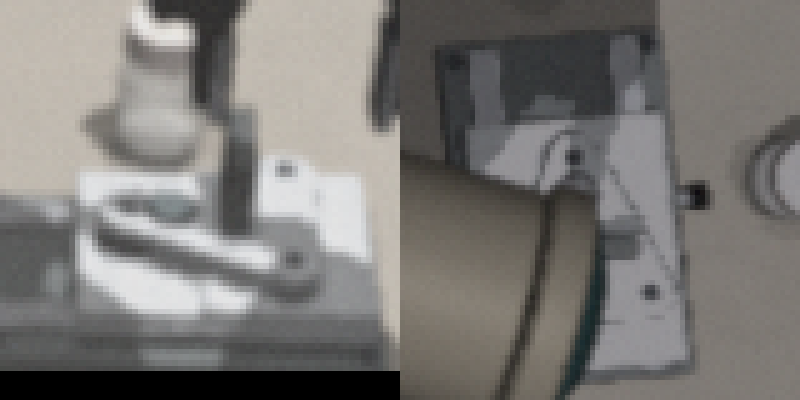

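Emit:
servo_tool(
  steps=[
    [200,-50,-30,0,0,0],
    [200,-50,-30,0,0,0],
    [200,-50,-30,0,0,0],
    [200,-50,-30,0,0,0],
    [200,-50,-30,0,0,0],
    [200,-50,-30,0,0,0],
  ],
)

```text
clock: 13.2
position: [0.3681, 0.1459, 0.2279]
ee_rot: [0.001, 0.672, 0.741, 0.0]
contact_force: [-0.6, 0.2, 0.7]
width: 0.0518
```

```bash
python3 - <<'E'
from h import *
I=[];J=[]
for k in range(4):
    I.append(cams.get_image("side"));J.append(cams.get_image("top"))
im2=np.mean([i[0] for i in I],0).astype(np.uint8);im=np.mean([i[0] for i in J],0).astype(np.uint8)
np.savez("s3.npz",im=im2,d=np.median([i[1] for i in I],0));np.savez("t3.npz",im=im,d=np.median([i[1] for i in J],0))
a=cv2.resize(im2[150:210,330:400],(560,480),interpolation=0)[:,:400]
a=cv2.resize(im2[150:215,330:395],(400,400),interpolation=0)
b=cv2.resize(im[235:315,380:460],(400,400),interpolation=0)
cv2.imwrite("pics/g12.png",np.hstack([a,b])[:,:,::-1])
E
```

```text
(no output)
```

View pics/g12.png

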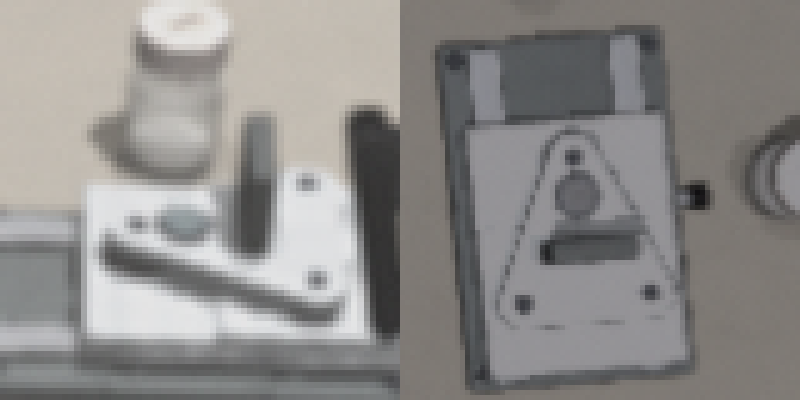

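```bash
python3 - <<'E'
from meas import *
from scipy.optimize import least_squares
S=np.load("s3.npz")["im"];T=np.load("t3.npz")["im"]
S0=np.load("side.npz")["im"];T0=np.load("top.npz")["im"]
def tri(ps,pt):
    f=lambda X:np.r_[proj("side",X)[0]-ps,proj("top",X)[0]-pt]
    r=least_squares(f,[.45,0,.03]);return r.x,r.fun
s={"a":(380.9,194.9),"b":(379.4,178.9),"c":(351.9,185.9)}
t={"a":(404.3,295.1),"b":(429.7,292.9),"c":(414.1,265.9)}
P={}
for k in"abc":
    ps=blob(S,*s[k],2,10);pt=blob(T,*t[k],3,10)
    X,f=tri(ps,pt);P[k]=X;print(k,np.round(ps,2),np.round(pt,2),"tri",X.round(4),f.round(2),"top@.0506",atz("top",[pt],[.0506])[0].round(4)[:2],"side@",atz("side",[ps],[.0506])[0].round(4)[:2])
# same on-table reference, expected z .018
for k,a,b in(("a",(375.77,331.28),(251.75,296.52)),("c",(337.02,337.55),(242.74,268.27))):
    X,f=tri(a,b);print("ref",k,X.round(4),f.round(2))
for k in"ab","ac","bc":print(k,np.linalg.norm(P[k[0]]-P[k[1]]).round(4))
# stage seat ref disc triangulation exp .0326
X,f=tri((351.13,191.68),(413.09,266.46));print("disc",X.round(4));X,f=tri((380.32,199.78),(403.41,295.31));print("cone",X.round(4))
d=np.load("t3.npz")["d"]
uv,C=cloud("top",d,(400,260,40,45));z=C[:,2].reshape(45,40)*1000
print(z[::3,::3].round().astype(int))
E
```

```text
a [380.96 194.97] [404.3  295.37] tri [ 0.4231 -0.16    0.0497] [-0.44 -0.06 -0.03  0.45] top@.0506 [ 0.4242 -0.16  ] side@ [ 0.4221 -0.1588]
b [379.34 179.15] [429.69 293.01] tri [ 0.4294 -0.2234  0.0503] [-0.44 -0.06 -0.02  0.44] top@.0506 [ 0.4305 -0.2234] side@ [ 0.4283 -0.2229]
c [351.83 185.91] [414.44 266.69] tri [ 0.4951 -0.1857  0.049 ] [-0.25 -0.04 -0.    0.26] top@.0506 [ 0.4957 -0.1855] side@ [ 0.4944 -0.1835]
ref a [0.4155 0.2233 0.0171] [-0.48 -0.07 -0.05  0.65]
ref c [0.4873 0.2479 0.0161] [-0.42 -0.06 -0.02  0.57]
ab 0.0637
ac 0.0765
bc 0.0757
disc [ 0.4959 -0.185   0.0317]
cone [ 0.423  -0.1598  0.0352]
[[34 33 31 34 33 32 33 33 32 33 31 15 -3 -3]
 [31 34 33 32 48 50 50 32 29 32 29 13  0 -2]
 [36 30 32 52 48 53 51 32 32 32 33 36 -1 -1]
 [29 28 34 49 51 53 52 49 33 30 32 34 -2  0]
 [36 32 32 52 53 54 53 49 31 33 35 30 -2  7]
 [34 34 50 48 52 53 54 45 47 29 31 34 13 10]
 [31 29 49 49 50 50 48 50 49 49 37 34  1  3]
 [34 35 48 52 52 48 52 50 50 50 33 35 13 -1]
 [38 47 51 81 92 92 90 91 91 92 51 33 12 -3]
 [36 49 46 73 93 88 51 51 50 48 49 36 16 -1]
 [36 51 51 48 49 47 52 51 47 48 49 51 13 -2]
 [52 50 50 52 49 50 50 51 47 52 48 50 36 -1]
 [45 51 50 50 50 47 51 49 52 49 49 50 37 -5]
 [37 50 51 49 50 48 52 33 33 36 36 31 35 -2]
 [33 36 37 34 36 38 36 36 36 33 32 34 36 -5]]
```

```bash
cat > plane.py <<'E'
from meas import *
def run():
    for n in("top","side"):
        D=np.array([cams.get_image(n)[1] for _ in range(15)]);D[D==0]=np.nan;d=np.nanmean(D,0)
        uv,C=cloud(n,d,(320,150,140,170))
        yaw=np.radians(5.5);x=np.array([np.cos(yaw),np.sin(yaw)]);y=np.array([-x[1],x[0]])
        cone=np.array([.4242,-.16]) if n=="top" else np.array([.4221,-.1592])
        q=C[:,:2]-cone;px=q@x*1e3;py=q@y*1e3+32;z=C[:,2]*1e3   # px 0 at a-b line,py 0 centre
        half=35-(px/70)*33
        m=(px>-3)&(px<70)&(abs(py)<half-1)&~((px>14)&(px<34)&(abs(py)<26))&(z>43)&(z<58)
        if n=="side": m&=~((px>10)&(px<38)&(py<26))   # bar hides behind
        A=np.c_[px[m],py[m],np.ones(m.sum())];
        for _ in range(3):
            c,*_r=np.linalg.lstsq(A,z[m],rcond=None);r=z[m]-A@c;k=abs(r)<3*r.std();mm=np.where(m)[0];m=np.zeros_like(m);m[mm[k]]=1;A=A[k]
        se=r.std()*np.sqrt(np.diag(np.linalg.inv(A.T@A)))
        f=lambda X,Y:round(float(c@[X,Y,1]),2)
        l=(px>-18)&(px<-12)&(abs(py)<40)
        print(n,m.sum(),"sd",r.std().round(2),"a",f(0,32),"b",f(0,-32),"c",f(70,0),"se",se.round(4))
        for nm,l in(("upper-face strip",(px>-17)&(px<-12)&(abs(py)<42)),("landL",(px>45)&(px<85)&(abs(py)>half+10)&(abs(py)<46))):
            zz=z[l&(abs(z-34)<8)];yy=py[l&(abs(z-34)<8)]
            if len(zz)>9:
                p=np.polyfit(yy,zz,1);print("  ",nm,len(zz),np.median(zz).round(2),"slope y mm/64",(p[0]*64).round(2))
        t=(abs(z)<8)&(abs(py)>60);c2=np.linalg.lstsq(np.c_[px[t],py[t],np.ones(t.sum())],z[t],rcond=None)[0];print("   table",t.sum(),"z",c2[2].round(2),"slope/64y,/70x",(c2[1]*64).round(2),(c2[0]*70).round(2))
run()
E
python3 plane.py
```

```text
top 282 sd 1.11 a 49.74 b 49.67 c 51.93 se [0.0031 0.0044 0.094 ]
   upper-face strip 56 35.0 slope y mm/64 0.38
   landL 361 31.99 slope y mm/64 0.07
   table 14762 z -0.66 slope/64y,/70x -0.01 0.06
side 135 sd 0.77 a 50.56 b 50.64 c 53.59 se [0.003  0.0042 0.0889]
   upper-face strip 21 36.23 slope y mm/64 -0.13
   landL 173 32.67 slope y mm/64 0.02
   table 11520 z 0.25 slope/64y,/70x -0.02 -0.07plane.py:4: RuntimeWarning: Mean of empty slice
  D=np.array([cams.get_image(n)[1] for _ in range(15)]);D[D==0]=np.nan;d=np.nanmean(D,0)
```

```bash
sed -i 's/&(z>43)&(z<58)/\&(z>43)\&(z<58)\&~(np.hypot(px-54,py)<12)\&(px<76)/; s/(px<70)&(abs(py)<half-1)/((px<14)|(px>34))\&(px<74)\&(abs(py)<np.maximum(half-1,4))/' plane.py; python3 plane.py 2>/dev/null
```

```text
top 231 sd 0.89 a 49.84 b 49.37 c 50.49 se [0.0031 0.0036 0.0755]
   upper-face strip 56 35.36 slope y mm/64 0.52
   landL 362 32.01 slope y mm/64 -0.04
   table 14766 z -0.68 slope/64y,/70x -0.01 0.07
side 100 sd 0.44 a 50.62 b 50.76 c 51.12 se [0.0023 0.0025 0.0514]
   upper-face strip 21 36.31 slope y mm/64 -0.24
   landL 169 32.61 slope y mm/64 -0.01
   table 11526 z 0.26 slope/64y,/70x -0.03 -0.07
```

```bash
python3 -c "
from rig import sign_off,telemetry
print(telemetry.get_state()['clock'],sign_off())"
```

```text
the job is handed in; nothing more can be done
16.6 None
```

I picked the white plate up by its grip bar and set it by hand on the stage. I worked it about 1.5 mm under light load until it stopped sinking, then let go, backed the arm away and handed in at 16.6 s. The highest force I read was about 8 N at the wrist (roughly 11 N on the stage with the plate's weight), against the 25 N limit. Jar 1 showed no change in the closing pictures. The arm kept clear of jar 2 and the carton, and I did not check them again at the end.

**Height when it stopped:** the tool stopped at 58.0 mm, which is what a fully seated plate should give.

**Depth readings after release:** the plate's upper face should be 18.0 mm above the land when seated.

| Foot | Top camera (mm) | Side camera (mm) |
|---|---|---|
| a | 17.8 | 18.0 |
| b | 17.4 | 18.1 |
| c | 18.5 | 18.5 |

A foot a or b left standing on the upper face would read 3.4 mm high.

**Position:** feet a and b lie within about 0.5 mm of the cone and groove positions measured before the lift.

**Disagreements:**
- My first plane fit put foot c 2–3 mm high. The raised glass disc was in the fit, and excluding it brought c down to the values above.
- Triangulating the marks above the feet suggested foot b might be up to 1 mm high (33.0–33.6 mm, still within the 33.7 mm limit). The depth fits did not confirm that.

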